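# Fit the hold-down panel under the lips of a bottle shipping box

### The job

Fit the blue hold-down panel into the white shipping box over the bottles: it is longer than the opening, so tilt it, feed one end in under the wide red lip, lower the other end past the narrow red lip onto the ledges, and then slide the panel along the ledges until it is stopped by the end wall under the narrow lip. Lay it onto the ledges while you still hold it, never force it or let it drop, leave it lying flat with both ends under the lips, and let go of it; do not disturb the other things on the table.

Things in the scene. Friction and masses are not known exactly. Their poses are not given: they have to be found in the camera images.
- panel: Blue rigid hold-down panel with a black upright tab, loose, flat on the table, 0.15 to 0.31 kg. Plate 184 (x) x 120 (y) x 8 (z) mm; origin at the centre of its underside, z up. Tab on the middle of the plate: 14 mm thick along x, 50 wide along y, 50 tall (top 58 above the underside); pinch it along x. Both ends (x) are alike, so either may go first.
- box: White foam shipping box, fixed, open at the top, holding six bottles (caps end at 114 mm). Origin at the centre of its underside, z up, -x end towards the robot. Outside 252 (x) x 174 (y) mm, rim 165 mm high, walls 22 mm; inside x -104 to 104, y -65 to 65. In its final place against the +x end wall the panel's centre is at x = 12. Panel and box may press on each other with 25 N at most.
- wide_lip (a point): top of the inner edge of the wide red lip, mid-width, axes as the box: box x = -70, z = 165 mm. The lip is 8 mm thick (z 157 to 165) and reaches over the inside from the -x end wall: x -104 to -70.
- narrow_lip (a point): top of the inner edge of the narrow red lip, mid-width, axes as the box: box x = 90, z = 165 mm. The lip is 8 mm thick (z 157 to 165) and reaches over the inside from the +x end wall: x 90 to 104.
- opening (a point): middle of the 160 x 130 mm opening between the lips, at rim height (box x 10, z 165); no lips on the side walls. Below lie two level grey ledges, at box x -104 to -45 and x 78 to 104, joined by 5 mm strips along the side walls. Their top, alike for both, was set by hand anywhere from 122 to 136 mm above the box's underside and is not measured: feel for it. They hold firm under the panel.
- panel_near_end (a point): middle of the panel's lower edge at its own -x end: x = -92 mm, y = 0, z = 0 in the panel's frame
- panel_far_end (a point): middle of the panel's lower edge at its own +x end: x = 92 mm, y = 0, z = 0 in the panel's frame
- bottle_a: bystander: bottle with red contents and gold cap, 38 mm across, 105 mm tall, origin under its centre; leave alone
- bottle_b: bystander: a bottle like bottle_a, leave alone
- bottle_c: bystander: a bottle like bottle_a, leave alone
- tape_roll: bystander: brown tape roll lying flat, 70 mm across, 45 mm high, origin under its centre; leave alone
- marker: bystander: black marker pen lying down, 16 mm thick, about 120 mm long; leave alone
- foam_corner: bystander: white foam corner protector, 70 x 70 x 60 mm; leave alone
- carton: bystander: small brown carton, 100 x 130 x 80 mm; leave alone
- tray: bystander: green open tray, 100 x 160 x 30 mm; leave alone
Not all that is in view belongs to the job. Several things have the shape of the panel; the one meant has the colours described above.

How it is judged:
By the outcome, as a careful person would: the job done as asked, in the order asked, and still so for the second after the job is handed in, with the robot touching nothing.
It also fails if it takes over 58 s, if anything falls off the work surface, if the arm or the gripper's body presses on something with over 40 N, if the wrist force passes 120 N, or if a joint passes its speed limit or range.

### The arm

A 6-joint arm with a two-finger parallel gripper is mounted at the origin on the work surface. World frame = base frame: x ahead of the robot, y to its left, z up, the work surface at z = 0. Lengths are in mm, angles in rad, forces in N, time in s.
With the tool pointing down it reaches from about 350 to 775 mm from the base axis. Payload 7.3 kg.
Tool frame: the origin (TCP) lies midway between the tips of the shut fingers; the grasp point (between the pads) lies 19 mm behind it; x points along the fingers, y is the direction in which the jaws open and shut, and the axes are right-handed (so a half turn about x gives the same grasp; the last joint's range is limited). The gripper opens to 92 mm and grips with 3 to 60 N. Pads are 19 mm wide; open, the fingers measure 130 mm over their backs; the gripper's body (75 mm by 190 mm) begins 47 mm behind the grasp point.
Start: joints at [-1.381, 0.342, 1.524, -0, 1.275, -0.146], TCP at [173.023, -495.689, 226.741] pointing down, gripper open.
Joint ranges: [-2.53, 2.53], [-0.77, 2.02], [0.04, 2.7], [-1, 4.14], [0.28, 2.66], [-3.11, 3.11]. Speed limits (rad/s): [2.57, 2.57, 3.14, 3.14, 3.14, 3.14].

### API

Orientations are given as [roll, pitch, yaw] about the fixed x, y, z axes, in that order (R = Rz(yaw) Ry(pitch) Rx(roll)).
In Python, from plant import get_obs, capture, close_job gives the robot as it stands. The module is installed in compiled form; this text tells all that it offers.
- The arm moves only by the tool send_rows, never from a script. Its argument "moves" is a list of rows, each a list of 4 numbers: the shift along the tool's x, y, z in mm, then the turn about the tool's x in degrees. In form: [[tx, ty, tz, yaw], ...]. A call has 1 to 8 rows; each row shifts and turns the commanded pose from where the row before left it, along the tool's axes as they then stand; what a row does not reach is not made up. A row lasts 1/8 s, in which the tool goes at most 62.5 mm and 10.7 degrees, less where a joint would pass 70% of its speed; a pose out of reach is approached as far as the arm can. A call with a gripper value outside its range is refused whole. "hand" is the opening, from 0 (shut) to 1 (fully open), set as the call begins (left out, the last holds). The fingers move at their own pace and stop on an object; the grip force is fixed at half the most. Time passes only in rows, so rows that do not move let the fingers close. It gives the time, the measured TCP pose, the force and the opening at its end, in the units of the state.
- get_obs(): the state, without advancing time (a new reading comes with each control period).
- capture(name): name is "side" or "top" or "wrist"; returns a dict with "image" (420x560x3 uint8, red, green, blue), "K" (3x3 intrinsics, pixels), "position" and "attitude" of the camera in the world; the wrist camera has in their place "mount" (4x4, takes a point from camera to tool coordinates, whose origin is the TCP and whose axes are the tool frame's). Camera axes: x right, y down, z forward; pixel columns grow to the right and rows downward; lengths in mm; the calibration is good to about 2 mm. A picture is of the moment at which its call begins: read the wrist's pose just before it. There is no depth.
- close_job(): hands the job in, once; it reports no verdict.
The state is a dict: "time": time; "joint_positions": joint angles; "dq": joint speeds; "tau": joint torques, N m; "tool_pos": TCP position; "tcp_rot": TCP orientation; "contact_force": force on the tool from outside, world axes, zero at the start; "moment": the same for the moment, N m; "grip_width": finger opening in mm.
Only numpy, scipy, OpenCV 4.12 (cv2) and the standard library are available. Lean on these libraries where they do the work, as an engineer would, in place of code of your own. Each camera call takes 0.05 s, during which the arm holds its last target. There are 200 camera calls.

## Working session

There is one attempt and no reset: what is moved stays moved. The work goes in short steps, Python scripts to look and compute and a tool call to move; the robot and the scene stay as the last step left them, time stands still between calls to the robot, and variables do not carry over. Pictures are saved under pics/ and viewed, about 8 in all and at most 12, crops included, and the job is handed in when it is done.

Besides the shell and the picture viewer there is one more tool, called after ">>>" as name(argument=value, ...), one argument or row to a line, values as JSON. send_rows: Moves the arm, as the interface text tells. Its arguments: {"type":"object","properties":{"moves":{"type":"array","items":{"type":"array","items":{"type":"number"}}},"hand":{"type":"number"}},"required":["moves"]}

```bash
mkdir -p pics; python3 - <<'E'
from plant import *
import cv2,numpy as np
o=get_obs();print(o)
for n in("top","side"):
    c=capture(n);cv2.imwrite(f"pics/{n}0.png",c["image"][:,:,::-1]);print(n,c["K"],c["position"],c["attitude"])
E
```

```text
{'time': 0.0, 'joint_positions': array([-1.38098629e+00,  3.42704663e-01,  1.52503993e+00, -9.83992243e-06,
        1.27536757e+00, -1.46002124e-01]), 'dq': array([ 0.00030422,  0.0002153 , -0.00031939, -0.00100721, -0.00090554,
        0.00217134]), 'tau': array([ 5.36514763e-04, -4.31238770e+01, -2.44219941e+01,  7.17448234e-02,
        5.59790013e-02, -1.54530194e-04]), 'tool_pos': array([ 172.9455461 , -495.2631102 ,  226.04633062]), 'tcp_rot': array([-1.71060621,  1.56927679,  1.76680148]), 'contact_force': array([-0.27609605,  0.10544921, -0.87783734]), 'moment': array([-0.00068222, -0.014816  ,  0.00344461]), 'grip_width': 91.74562813498584}
top [[475.40192219   0.         276.50689929]
 [  0.         475.40192219 210.0521044 ]
 [  0.           0.           1.        ]] [ 407.96050984  -16.10393487 1441.69070156] [-3.03466247  0.0138068  -1.55142501]
side [[488.69998339   0.         277.80082451]
 [  0.         488.69998339 202.28808385]
 [  0.           0.           1.        ]] [ -27.70951482 1016.8872644   884.92159482] [-2.14998028  0.0219969  -2.65147325]
```

View pics/top0.png

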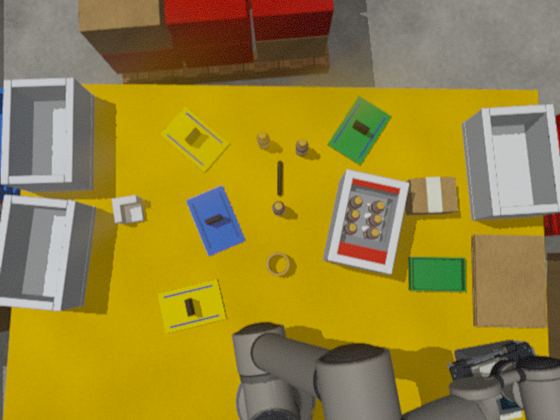

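View pics/side0.png

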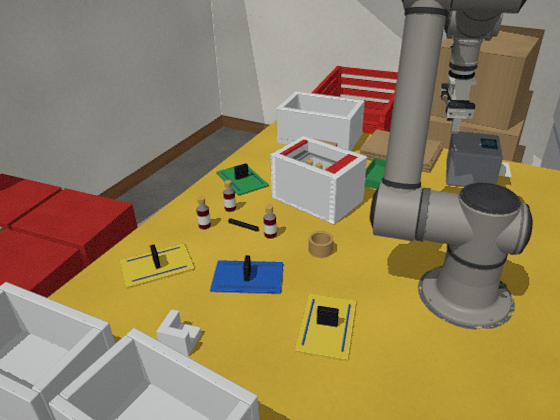

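Lookalikes for the panel in the top view: yellow plates at (195,138) and (192,305), a green plate at (360,130) and a blue plate with black tab at (215,220). I choose the blue one. The box is at (367,222), with its wide red lip at the bottom of the image, on the robot's side. A closer crop will check the choice and give me corners.

```bash
python3 - <<'E'
import cv2
i=cv2.imread("pics/top0.png")
a=cv2.resize(i[175:265,175:257],None,fx=5,fy=5,interpolation=cv2.INTER_CUBIC)
b=cv2.resize(i[165:277,322:412],None,fx=4,fy=4,interpolation=cv2.INTER_CUBIC)
b=b[:450];a=cv2.copyMakeBorder(a,0,max(0,b.shape[0]-a.shape[0]),0,0,cv2.BORDER_CONSTANT);b=cv2.copyMakeBorder(b,0,a.shape[0]-b.shape[0],0,0,cv2.BORDER_CONSTANT)
o=cv2.hconcat([a,b]);print(o.shape);cv2.imwrite("pics/crop1.png",o)
E
```

```text
(450, 770, 3)
```

View pics/crop1.png

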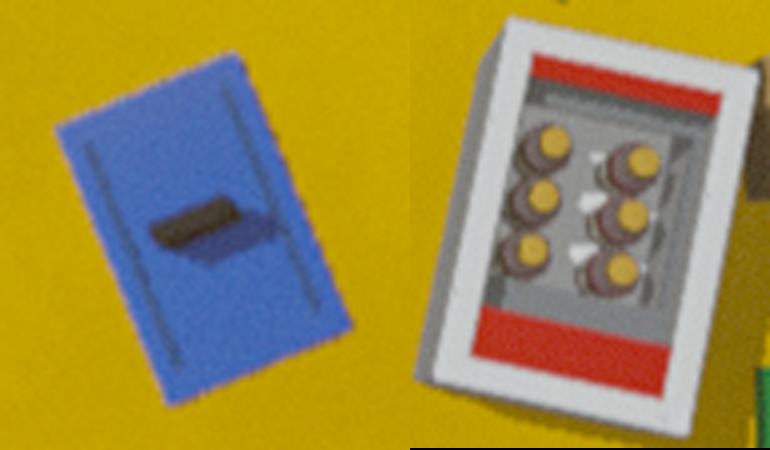

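```bash
cat > h.py <<'E'
import numpy as np,cv2
from scipy.spatial.transform import Rotation as R
from plant import *
def rot(e): return R.from_euler('xyz',e).as_matrix()
def camtop(n):
    c=capture(n);return c
def ray2z(uv,z,K,p,A):
    d=rot(A)@np.linalg.inv(K)@np.c_[np.array(uv,float),np.ones(len(uv))].T
    p=np.array(p)[:,None];return (p+d*(z-p[2])/d[2]).T
def proj(X,K,p,A):
    q=K@(rot(A).T@(np.array(X,float)-p).T);return (q[:2]/q[2]).T
def fit(P,M):
    # 2D rigid: world = R(th) M + t
    a,b=M.mean(0),P.mean(0);H=(M-a).T@(P-b);th=np.arctan2(H[0,1]-H[1,0],H[0,0]+H[1,1])
    r=np.array([[np.cos(th),-np.sin(th)],[np.sin(th),np.cos(th)]]);t=b-r@a
    return t,th,np.abs(P-(M@r.T+t)).max(),r
E
python3 - <<'E'
from h import *
c=capture("top");k=(c["K"],c["position"],c["attitude"])
f=lambda l,s,x0,y0:(np.array(l)+.5)/s-.5+[x0,y0]
pc=f([(238,52),(353,326),(170,405),(57,128)],5,175,175)
P=ray2z(pc,8,*k)[:,:2];M=np.array([(92,-60),(-92,-60),(-92,60),(92,60)])
t,th,e,_=fit(P,M);print("panel",t,th,e);print(np.linalg.norm(np.diff(P,axis=0),axis=1))
bc=f([(100,18),(348,70),(278,435),(22,380),(74,308),(261,347),(123,77),(310,115)],4,322,165)
B=ray2z(bc,165,*k)[:,:2];M=np.array([(126,87),(126,-87),(-126,-87),(-126,87),(-70,65),(-70,-65),(90,65),(90,-65)])
t,th,e,r=fit(B,M);print("box",t,th,e);print((B-(M@r.T+t)).round(1).tolist());print(ray2z(f([(192,220)],5,175,175),58,*k))
o=get_obs();Rt=rot(o["tcp_rot"]);print(Rt.round(3))
E
```

```text
panel [527.93484058 191.2035142 ] 0.42292781576931765 0.9970270924358147
[181.96866016 119.67852578 182.73390352]
box [ 520.05096141 -243.97564157] -0.19861192007729284 2.110854912888442
[[-0.7, -0.9], [0.7, 2.0], [1.7, 1.1], [0.4, 0.4], [-1.6, -1.3], [0.5, 1.5], [-1.4, -2.1], [0.4, -0.7]]
[[527.61394064 191.28283612  58.        ]]
[[-0.     0.33  -0.944]
 [ 0.001 -0.944 -0.33 ]
 [-1.    -0.001 -0.   ]]
```

>>> send_rows(
  hand=1,
  moves=[
    [0,-33,-35,0],
    [0,-33,-35,0],
    [0,-33,-35,0],
    [0,-33,-35,0],
    [0,-33,-35,0],
    [0,-33,-35,0],
    [0,-33,-35,0],
    [0,-33,-35,0],
  ],
)

```text
time: 1.15
tool_pos: [350.8, -152.7, 226.7]
tcp_rot: [2.089, 1.57, -0.717]
contact_force: [-0.0, 0.6, -0.3]
grip_width: 91.5
```

>>> send_rows(
  moves=[
    [0,-33,-35,0],
    [0,-33,-35,0],
    [0,-33,-35,0],
    [0,-33,-35,0],
    [0,-33,-35,0],
    [0,-33,-35,0],
    [0,-33,-35,0],
    [0,-33,-35,-4.9],
  ],
)

```text
time: 2.15
tool_pos: [528.2, 188.9, 226.4]
tcp_rot: [0.279, 1.57, -2.44]
contact_force: [0.7, 0.1, -0.1]
grip_width: 92.0
```

>>> send_rows(
  moves=[
    [0,0,0,0],
    [0,0,0,0],
  ],
)

```text
time: 2.4
tool_pos: [527.2, 187.0, 226.2]
tcp_rot: [0.109, 1.569, -2.611]
contact_force: [-0.1, -0.1, 1.0]
grip_width: 92.0
```

```bash
cat >> h.py <<'E'
def delta(pt,yawy):
    """rows numbers to bring TCP to world pt with tool-y heading yawy (deg): tx,ty,tz, turn"""
    o=get_obs();T=rot(o["tcp_rot"]);h=np.degrees(np.arctan2(T[1,1],T[0,1]))
    print("t",round(o["time"],2),"tcp",o["tool_pos"].round(1),"F",o["contact_force"].round(1),"w",round(o["grip_width"],1),"hy",h.round(2))
    print("rows",(T.T@(np.array(pt)-o["tool_pos"])).round(1),"turn",round(-(yawy-h),2))
E
python3 - <<'E'
from h import *
delta((528,191,22),-65.8)
o=get_obs();c=capture("wrist");cv2.imwrite("pics/w1.png",c["image"][:,:,::-1]);np.savez("w1",K=c["K"],mount=c["mount"],p=o["tool_pos"],T=rot(o["tcp_rot"]))
E
```

```text
t 2.4 tcp [527.2 187.  226.2] F [-0.1 -0.1  1. ] w 92.0 hy -65.87
rows [204.2  -3.3  -2.6] turn -0.07
```

View pics/w1.png

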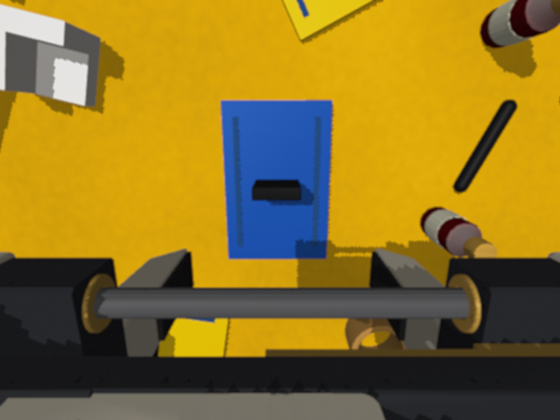

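The wrist view shows the blue panel square to the tool, with corners (222,100), (331,100), (327,258) and (229,258). The tab runs along the jaw direction. I'll compute the refined panel pose.

```bash
python3 - <<'E'
from h import *
d=np.load("w1.npz");W=np.eye(4);W[:3,:3]=d["T"];W[:3,3]=d["p"];C=W@d["mount"]
e=R.from_matrix(C[:3,:3]).as_euler('xyz')
P=ray2z([(222,100),(331,100),(327.5,258),(228.5,258)],8,d["K"],C[:3,3],e)[:,:2]
print(C[:3,3],P.round(1).tolist(),np.linalg.norm(np.diff(P,axis=0),axis=1))
for M in ([(92,60),(92,-60),(-92,-60),(-92,60)],[(-92,-60),(-92,60),(92,60),(92,-60)]):
    t,th,er,_=fit(P,np.array(M,float));print(t,th,er)
delta((*t,22),-65.8)
E
```

```text
[594.91788301 217.69808029 384.07709559] [[588.0, 284.2], [635.7, 177.7], [470.3, 100.1], [420.9, 210.5]] [116.72229711 182.66120086 120.90433579]
[528.69543409 193.12768789] 0.4251446745970652 1.594645773850857
[528.69543409 193.12768789] -2.7164479789927283 1.594645773850857
t 2.45 tcp [527.3 186.6 226.4] F [-0.4  0.3 -0.1] w 91.9 hy -65.91
rows [204.4  -5.4  -4.2] turn -0.11
```

>>> send_rows(
  moves=[
    [30,-4.5,-3.5,0],
    [40,0,0,0],
    [40,0,0,0],
    [40,0,0,0],
    [30,0,0,0],
    [15,0,0,0],
    [9,0,0,0],
    [0,0,0,0],
  ],
)

```text
time: 3.45
tool_pos: [529.4, 192.6, 23.1]
tcp_rot: [2.699, 1.57, -0.022]
contact_force: [0.1, 0.5, 0.2]
grip_width: 91.8
```

>>> send_rows(
  hand=0,
  moves=[
    [0,0,0,0],
    [0,0,0,0],
    [0,0,0,0],
    [0,0,0,0],
    [0,0,0,0],
    [0,0,0,0],
  ],
)

```text
time: 4.2
tool_pos: [529.1, 193.0, 22.8]
tcp_rot: [2.942, 1.571, 0.222]
contact_force: [-0.1, 0.7, 0.3]
grip_width: 49.8
```

>>> send_rows(
  moves=[
    [-10,0,0,0],
    [-25,0,0,0],
    [-30,0,0,0],
    [-40,0,0,0],
    [-40,0,0,0],
    [-40,0,0,0],
    [-20,0,0,0],
    [-8,0,0,0],
  ],
)

```text
time: 5.2
tool_pos: [529.3, 192.9, 237.2]
tcp_rot: [2.853, 1.569, 0.132]
contact_force: [-0.1, -0.7, -2.2]
grip_width: 50.0
```

>>> send_rows(
  moves=[
    [0,15,6,0],
    [0,30,12,0],
    [0,40,16,0],
    [0,40,16,0],
    [0,40,16,0],
    [0,40,16,0],
    [0,40,16,0],
    [0,40,16,0],
  ],
)

```text
time: 6.2
tool_pos: [540.4, -116.0, 234.2]
tcp_rot: [-0.621, 1.568, 2.941]
contact_force: [-0.1, -0.0, -2.4]
grip_width: 49.6
```

>>> send_rows(
  moves=[
    [0,40,16,0],
    [0,40,16,0],
    [0,30,10,0],
    [0,15,3,0],
    [0,0,0,9],
    [0,0,0,9],
    [0,0,0,9],
    [0,0,0,8.5],
  ],
)

```text
time: 7.2
tool_pos: [551.2, -245.7, 234.8]
tcp_rot: [-0.38, 1.569, 2.559]
contact_force: [0.8, 0.9, -1.9]
grip_width: 49.9
```

>>> send_rows(
  moves=[
    [0,0,0,0],
    [0,0,0,0],
  ],
)

```text
time: 7.45
tool_pos: [551.5, -246.0, 235.3]
tcp_rot: [-0.346, 1.57, 2.6]
contact_force: [0.4, -0.1, -2.5]
grip_width: 49.7
```

```bash
python3 - <<'E'
from h import *
delta((553.3,-250.7,195),-101.4)
a=capture("top");b=capture("side");np.savez("tb",K=a["K"],p=a["position"],A=a["attitude"],Ks=b["K"],ps=b["position"],As=b["attitude"])
i=a["image"][140:300,300:440,::-1];j=b["image"][80:240,240:400,::-1]
i=cv2.resize(i,None,fx=2.5,fy=2.5,interpolation=cv2.INTER_CUBIC);j=cv2.resize(j,None,fx=2.5,fy=2.5,interpolation=cv2.INTER_CUBIC)
cv2.imwrite("pics/c2.png",cv2.hconcat([i,j]))
E
```

```text
t 7.45 tcp [ 551.5 -246.   235.3] F [ 0.4 -0.1 -2.5] w 49.7 hy -101.18
rows [40.3  4.3 -2.7] turn 0.22
```

View pics/c2.png

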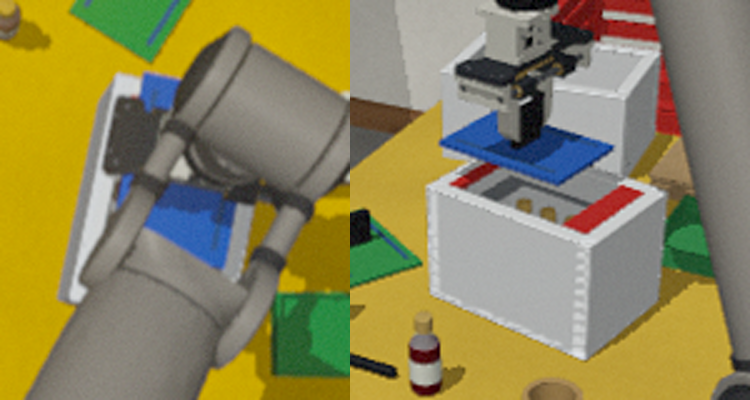

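Panel is held level above the box. I'll check the box estimate by overlaying it on both starting views.

```bash
cat >> h.py <<'E'
def boxw(X,t,th):
    X=np.array(X,float);c,s=np.cos(th),np.sin(th);return np.c_[X[:,0]*c-X[:,1]*s+t[0],X[:,0]*s+X[:,1]*c+t[1],X[:,2]]
E
python3 - <<'E'
from h import *
d=np.load("tb.npz");t,th=(520.05,-243.98),-.1986
X=[(126,87,165),(126,-87,165),(-126,-87,165),(-126,87,165),(90,65,165),(90,-65,165),(-70,-65,165),(-70,65,165)]
o=[]
for n,k,(x0,y0) in(("top0",(d["K"],d["p"],d["A"]),(322,165)),("side0",(d["Ks"],d["ps"],d["As"]),(265,132))):
    i=cv2.imread(f"pics/{n}.png");uv=proj(boxw(X,t,th),*k);print(n,uv.round(1).tolist())
    s=4 if n=="top0" else 4;w=95;i=cv2.resize(i[y0:y0+112,x0:x0+w+8],None,fx=3.8,fy=3.8,interpolation=cv2.INTER_CUBIC)
    q=((uv+.5-[x0,y0])*3.8-.5)
    for a in q: cv2.drawMarker(i,tuple(int(round(v)) for v in a),(255,0,255),cv2.MARKER_CROSS,9,1)
    o.append(i)
cv2.imwrite("pics/c3.png",cv2.hconcat(o))
E
```

```text
top0 [[346.3, 168.9], [409.4, 182.4], [391.5, 274.0], [327.3, 259.8], [351.6, 183.3], [398.9, 193.5], [387.4, 251.6], [339.6, 241.0]]
side0 [[269.5, 153.8], [302.5, 134.9], [367.0, 155.7], [335.8, 178.2], [282.6, 154.4], [307.2, 139.9], [347.9, 153.3], [324.3, 169.5]]
```

View pics/c3.png

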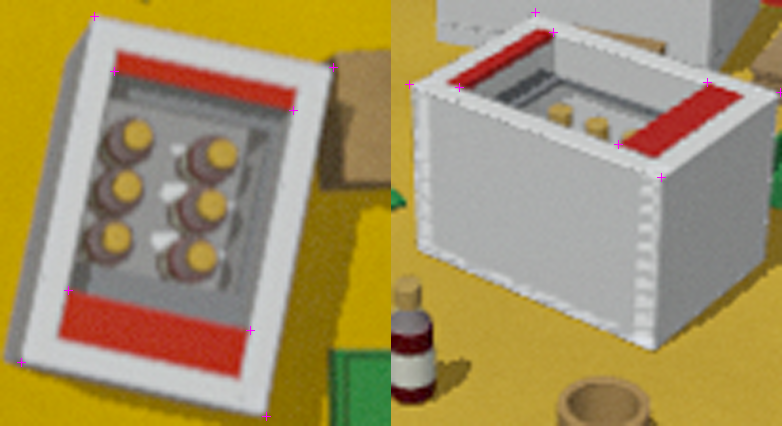

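```bash
python3 - <<'E'
from h import *
o=get_obs();c=capture("wrist");cv2.imwrite("pics/w2.png",c["image"][:,:,::-1]);np.savez("w2",K=c["K"],mount=c["mount"],p=o["tool_pos"],T=rot(o["tcp_rot"]))
E
```

```text
(no output)
```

View pics/w2.png

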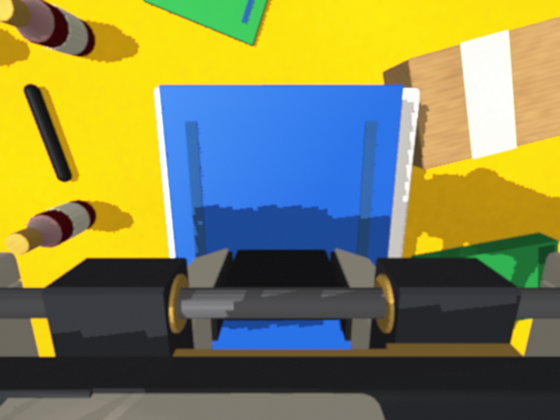

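Panel far corners are at (161,86) and (405,87), and the box's outer rim corners at (155,88) and (419,89). Box +x wall is just hidden behind the panel edge.

```bash
python3 - <<'E'
from h import *
d=np.load("w2.npz");W=np.eye(4);W[:3,:3]=d["T"];W[:3,3]=d["p"];C=W@d["mount"];e=R.from_matrix(C[:3,:3]).as_euler('xyz')
t,th=np.array((520.05,-243.98)),-.1986;r=np.array([[np.cos(th),-np.sin(th)],[np.sin(th),np.cos(th)]])
f=lambda uv,z:((ray2z(uv,z,d["K"],C[:3,3],e)[:,:2]-t)@r).round(1).tolist()
z=d["p"][2]-22.8+8
print("panel top far corners (box fr)",f([(161,86),(405,87)],z));print("lower rows",f([(173,255),(390,255)],z))
print("rim outer",f([(155,88),(419,89),(170,255),(404,255)],165));print("tcp",(d["p"][:2]-t)@r)
E
```

```text
panel top far corners (box fr) [[121.2, 63.6], [120.9, -55.2]]
lower rows [[32.6, 65.4], [32.9, -56.0]]
rim outer [[125.2, 86.5], [124.8, -83.8], [9.2, 87.2], [9.6, -86.0]]
tcp [31.35981543  4.13197371]
```

>>> send_rows(
  moves=[
    [10,3.6,-2.6,0.2],
    [12,0,0,0],
    [10,0,0,0],
    [7,0,0,0],
    [3,0,0,0],
    [0,0,0,0],
  ],
)

```text
time: 8.35
tool_pos: [553.6, -250.3, 193.7]
tcp_rot: [1.299, 1.571, -2.044]
contact_force: [0.2, 0.3, -2.2]
grip_width: 49.8
```

>>> send_rows(
  moves=[
    [2,0,0,0],
    [1,0,0,0],
    [1,0,0,0],
    [1,0,0,0],
    [0,0,0,0],
  ],
)

```text
time: 8.98
tool_pos: [553.5, -250.3, 188.6]
tcp_rot: [0.389, 1.571, -2.954]
contact_force: [0.1, -0.2, -2.1]
grip_width: 49.4
```

>>> send_rows(
  moves=[
    [1,0,0,0],
    [1,0,0,0],
    [1,0,0,0],
    [0,0,0,0],
  ],
)

```text
time: 9.48
tool_pos: [553.4, -250.3, 187.3]
tcp_rot: [2.646, 1.57, -0.697]
contact_force: [-5.9, 2.8, 7.8]
grip_width: 49.4
```

>>> send_rows(
  moves=[
    [1,0,0,0],
    [0,0,0,0],
  ],
)

```text
time: 9.72
tool_pos: [553.0, -250.3, 186.6]
tcp_rot: [2.047, 1.57, -1.296]
contact_force: [-6.9, 1.6, 8.8]
grip_width: 49.7
```

```bash
python3 - <<'E'
from h import *
delta((553.5,-250.3,180),-101.4);o=get_obs();print(o["moment"],o["contact_force"])
E
```

```text
t 9.72 tcp [ 553.  -250.3  186.6] F [-6.9  1.6  8.8] w 49.7 hy -101.56
rows [ 6.6 -0.1 -0.5] turn -0.16
[0.47068892 0.76504037 0.07862325] [-6.88725848  1.56925     8.76488214]
```

>>> send_rows(
  moves=[
    [1,0,1,0],
    [1,0,1,0],
    [0,0,0,0],
  ],
)

```text
time: 10.1
tool_pos: [551.8, -250.0, 184.5]
tcp_rot: [2.795, 1.568, -0.548]
contact_force: [-2.9, 1.8, 7.7]
grip_width: 49.6
```

>>> send_rows(
  moves=[
    [1,0,0.7,0],
    [1,0,0.7,0],
    [1,0,0.7,0],
    [0,0,0,0],
  ],
)

```text
time: 10.6
tool_pos: [550.1, -249.7, 181.4]
tcp_rot: [2.867, 1.568, -0.476]
contact_force: [-2.1, 0.5, 6.2]
grip_width: 49.7
```

>>> send_rows(
  moves=[
    [1,0,0.7,0],
    [1,0,0.7,0],
    [1,0,0.7,0],
    [0,0,0,0],
  ],
)

```text
time: 11.1
tool_pos: [548.4, -249.4, 178.3]
tcp_rot: [2.921, 1.567, -0.422]
contact_force: [0.1, 1.4, 4.9]
grip_width: 49.8
```

>>> send_rows(
  moves=[
    [1,0,0.7,0],
    [1,0,0.7,0],
    [1,0,0.7,0],
    [0,0,0,0],
  ],
)

```text
time: 11.6
tool_pos: [545.8, -248.9, 173.9]
tcp_rot: [2.817, 1.57, -0.526]
contact_force: [1.9, 1.0, 3.0]
grip_width: 49.9
```

```bash
python3 - <<'E'
from h import *
delta((553.5,-250.3,180),-101.4)
b=capture("side")["image"][100:200,255:385,::-1]
cv2.imwrite("pics/s4.png",cv2.resize(b,None,fx=6,fy=6,interpolation=cv2.INTER_CUBIC))
E
```

```text
t 11.6 tcp [ 545.8 -248.9  173.9] F [1.9 1.  3. ] w 49.9 hy -101.56
rows [-6.1 -0.1 -7.9] turn -0.16
```

View pics/s4.png

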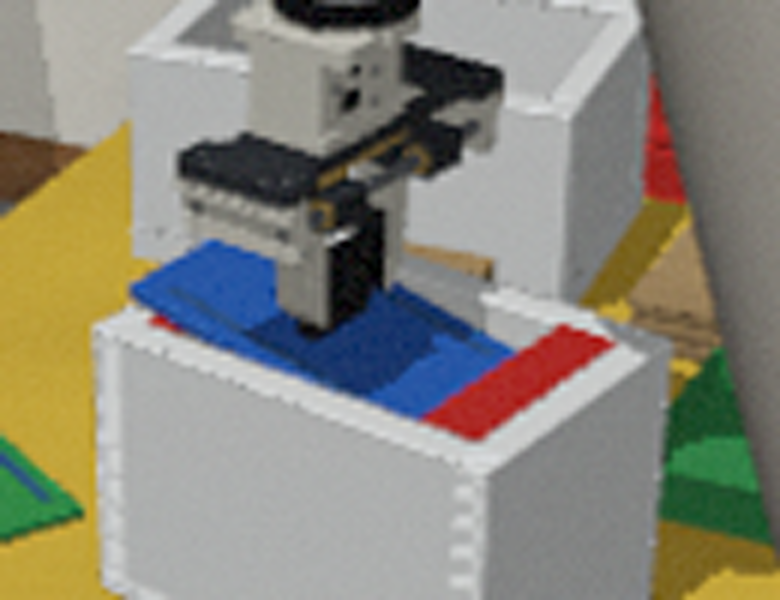

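Tilt works: the far end is up on the narrow lip and the near end is inside the opening, about 13° by geometry. Now lift about 7 mm and feed the near end under the wide lip.

>>> send_rows(
  moves=[
    [-3,0,0,0],
    [-4,0,0,0],
    [0,0,4,0],
    [0,0,4,0],
    [0,0,4,0],
    [0,0,0,0],
  ],
)

```text
time: 12.4
tool_pos: [533.2, -246.2, 180.7]
tcp_rot: [0.027, 1.57, 2.967]
contact_force: [-0.1, 0.9, -1.1]
grip_width: 49.7
```

```bash
python3 - <<'E'
from h import *
delta((545.8-44,-248.9+9,181),-101.4)
b=capture("wrist");cv2.imwrite("pics/w5.png",b["image"][:,:,::-1])
b=capture("side")["image"][100:200,255:385,::-1]
cv2.imwrite("pics/s5.png",cv2.resize(b,None,fx=6,fy=6,interpolation=cv2.INTER_CUBIC))
E
```

```text
t 12.4 tcp [ 533.2 -246.2  180.7] F [-0.1  0.9 -1.1] w 49.7 hy -101.57
rows [-0.3  0.2 32.1] turn -0.17
```

View pics/s5.png

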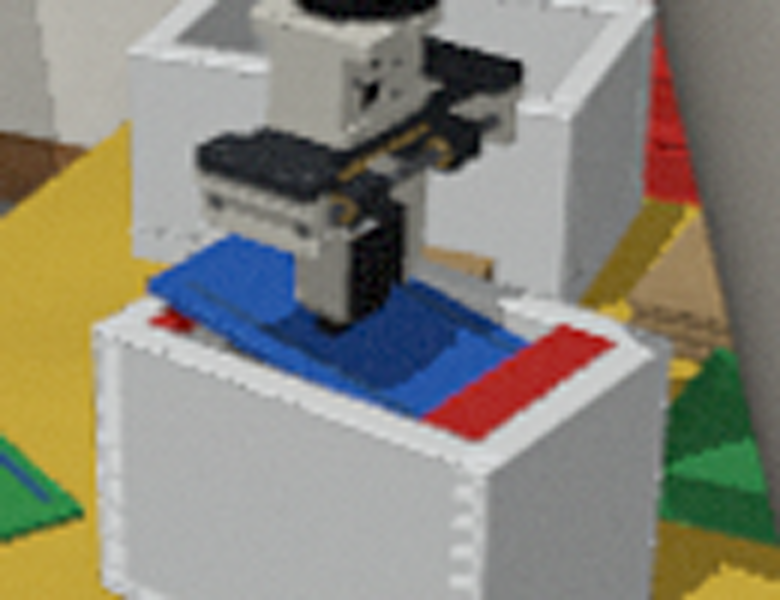

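>>> send_rows(
  moves=[
    [0,0,3,0],
    [0,0,3,0],
    [0,0,0,0],
  ],
)

```text
time: 12.88
tool_pos: [527.5, -245.0, 180.8]
tcp_rot: [0.594, 1.571, -2.75]
contact_force: [-0.0, 0.6, -2.2]
grip_width: 49.6
```

>>> send_rows(
  moves=[
    [0,0,3,0],
    [0,0,3,0],
    [0,0,3,0],
    [0,0,0,0],
  ],
)

```text
time: 13.38
tool_pos: [518.7, -243.2, 180.8]
tcp_rot: [2.252, 1.571, -1.092]
contact_force: [0.9, 0.7, -2.3]
grip_width: 49.5
```

>>> send_rows(
  moves=[
    [0,0,3,0],
    [0,0,3,0],
    [0,0,3,0],
    [0,0,0,0],
  ],
)

```text
time: 13.88
tool_pos: [509.9, -241.4, 180.8]
tcp_rot: [1.809, 1.571, -1.534]
contact_force: [-0.7, 0.9, -2.5]
grip_width: 49.6
```

>>> send_rows(
  moves=[
    [0,0,3,0],
    [0,0,3,0],
    [0,0,2,0],
    [0,0,0,0],
  ],
)

```text
time: 14.38
tool_pos: [502.2, -239.8, 180.8]
tcp_rot: [1.896, 1.571, -1.448]
contact_force: [-0.3, 0.1, -2.3]
grip_width: 49.6
```

```bash
python3 - <<'E'
from h import *
delta((501.8,-239.9,181),-101.4)
b=capture("wrist");w=cv2.resize(b["image"][40:300,120:440,::-1],(480,390))
s=capture("side")["image"][115:180,265:365,::-1];s=cv2.resize(s,None,fx=4.8,fy=4.8,interpolation=cv2.INTER_CUBIC)[:,:480]
cv2.imwrite("pics/c6.png",cv2.resize(cv2.vconcat([w,s[:210] if 0 else s]),None,fx=.85,fy=.85))
E
```

```text
t 14.38 tcp [ 502.2 -239.8  180.8] F [-0.3  0.1 -2.3] w 49.6 hy -101.57
rows [-0.2  0.1  0.3] turn -0.17
```

View pics/c6.png

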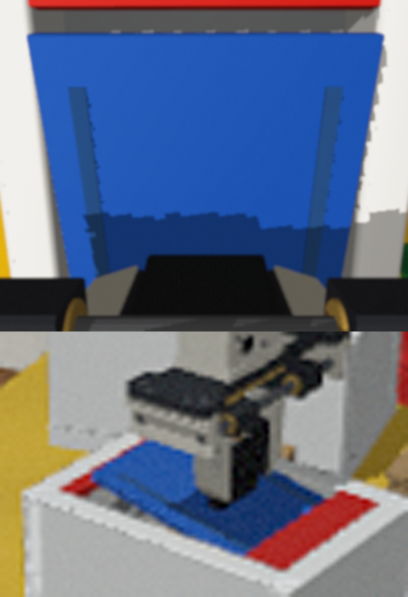

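The panel is fed under the wide lip. Its far end clears the narrow lip and it is centred sideways to about 1 mm. Now lower to feel the ledge.

>>> send_rows(
  moves=[
    [1,0,0,0],
    [1,0,0,0],
    [1,0,0,0],
    [0,0,0,0],
  ],
)

```text
time: 14.98
tool_pos: [502.3, -239.8, 177.6]
tcp_rot: [-0.049, 1.571, 2.891]
contact_force: [0.1, -1.1, -2.8]
grip_width: 49.9
```

>>> send_rows(
  moves=[
    [1,0,0,0],
    [1,0,0,0],
    [1,0,0,0],
    [0,0,0,0],
  ],
)

```text
time: 15.48
tool_pos: [502.3, -239.8, 174.6]
tcp_rot: [-0.061, 1.571, 2.879]
contact_force: [-0.6, -0.6, -2.5]
grip_width: 49.6
```

>>> send_rows(
  moves=[
    [1,0,0,0],
    [1,0,0,0],
    [0,0,0,0],
  ],
)

```text
time: 15.85
tool_pos: [502.2, -239.8, 172.6]
tcp_rot: [-0.001, 1.571, 2.938]
contact_force: [0.6, -0.6, -2.0]
grip_width: 50.0
```

>>> send_rows(
  moves=[
    [1,0,0,0],
    [1,0,0,0],
    [0,0,0,0],
  ],
)

```text
time: 16.23
tool_pos: [502.2, -239.8, 170.6]
tcp_rot: [-0.029, 1.571, 2.911]
contact_force: [-0.4, -0.2, -2.9]
grip_width: 49.7
```

>>> send_rows(
  moves=[
    [1,0,0,0],
    [1,0,0,0],
    [0,0,0,0],
  ],
)

```text
time: 16.6
tool_pos: [502.2, -239.8, 168.6]
tcp_rot: [0.287, 1.571, -3.057]
contact_force: [-0.1, -0.8, -1.9]
grip_width: 49.7
```

>>> send_rows(
  moves=[
    [1,0,0,0],
    [0.5,0,0,0],
    [0,0,0,0],
  ],
)

```text
time: 16.98
tool_pos: [502.3, -239.8, 167.2]
tcp_rot: [0.626, 1.571, -2.717]
contact_force: [0.1, -0.1, -2.2]
grip_width: 49.9
```

>>> send_rows(
  moves=[
    [1,0,0,0],
    [0.5,0,0,0],
    [0,0,0,0],
  ],
)

```text
time: 17.35
tool_pos: [502.2, -239.8, 165.6]
tcp_rot: [0.011, 1.571, 2.95]
contact_force: [0.1, -0.9, -1.3]
grip_width: 50.0
```

>>> send_rows(
  moves=[
    [1,0,0,0],
    [0.5,0,0,0],
    [0,0,0,0],
  ],
)

```text
time: 17.73
tool_pos: [502.5, -239.9, 164.7]
tcp_rot: [2.757, 1.57, -0.586]
contact_force: [1.3, 0.4, 2.1]
grip_width: 49.8
```

>>> send_rows(
  moves=[
    [1,0,-0.8,0],
    [1,0,-0.6,0],
    [1,0,-0.6,0],
    [0,0,0,0],
  ],
)

```text
time: 18.23
tool_pos: [504.7, -240.4, 161.4]
tcp_rot: [2.863, 1.57, -0.481]
contact_force: [2.9, 0.2, 3.8]
grip_width: 49.9
```

>>> send_rows(
  moves=[
    [1,0,-0.6,0],
    [1,0,-0.6,0],
    [1,0,-0.6,0],
    [0,0,0,0],
  ],
)

```text
time: 18.73
tool_pos: [506.5, -240.8, 158.4]
tcp_rot: [2.846, 1.57, -0.497]
contact_force: [4.5, -0.4, 4.8]
grip_width: 49.8
```

>>> send_rows(
  moves=[
    [1,0,-0.6,0],
    [1,0,-0.6,0],
    [1,0,-0.6,0],
    [0,0,0,0],
  ],
)

```text
time: 19.23
tool_pos: [508.1, -241.1, 155.3]
tcp_rot: [2.729, 1.57, -0.614]
contact_force: [5.2, -1.2, 4.0]
grip_width: 49.7
```

>>> send_rows(
  moves=[
    [1,0,-0.8,0],
    [1,0,-0.8,0],
    [1,0,-0.8,0],
    [0,0,0,0],
  ],
)

```text
time: 19.73
tool_pos: [509.9, -241.5, 151.9]
tcp_rot: [0.077, 1.57, 3.017]
contact_force: [2.3, -1.0, 3.3]
grip_width: 50.0
```

>>> send_rows(
  moves=[
    [1,0,-0.6,0],
    [1,0,-0.6,0],
    [1,0,-0.6,0],
    [0,0,0,0],
  ],
)

```text
time: 20.23
tool_pos: [511.5, -241.7, 148.8]
tcp_rot: [-0.072, 1.57, 2.868]
contact_force: [-0.2, -1.9, 2.6]
grip_width: 49.8
```

```bash
python3 - <<'E'
from h import *
delta((501.8,-239.9,145.3),-101.4)
b=capture("wrist");w=cv2.resize(b["image"][40:300,120:440,::-1],(480,390))
s=capture("side")["image"][115:180,265:365,::-1];s=cv2.resize(s,None,fx=4.8,fy=4.8,interpolation=cv2.INTER_CUBIC)[:,:480]
cv2.imwrite("pics/c7.png",cv2.resize(cv2.vconcat([w,s]),None,fx=.85,fy=.85))
E
```

```text
t 20.23 tcp [ 511.5 -241.7  148.8] F [-0.2 -1.9  2.6] w 49.8 hy -101.56
rows [3.5 0.1 9.8] turn -0.16
```

View pics/c7.png

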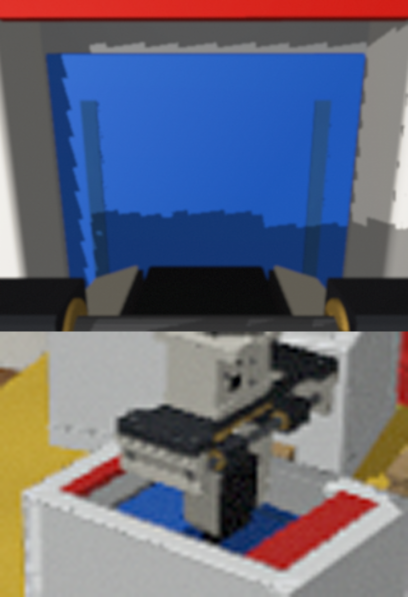

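The far end is past the narrow lip and inside; the panel is nearly flat. Last few mm.

>>> send_rows(
  moves=[
    [1,0,-0.5,0],
    [1,0,-0.5,0],
    [0,0,0,0],
  ],
)

```text
time: 20.7
tool_pos: [512.5, -241.8, 146.9]
tcp_rot: [-0.234, 1.57, 2.706]
contact_force: [-1.4, -0.5, 0.4]
grip_width: 49.8
```

>>> send_rows(
  moves=[
    [1,0,-0.5,0],
    [0,0,0,0],
  ],
)

```text
time: 20.95
tool_pos: [512.9, -241.9, 146.4]
tcp_rot: [-0.167, 1.57, 2.773]
contact_force: [-4.5, 0.1, 5.3]
grip_width: 50.1
```

>>> send_rows(
  moves=[
    [0.7,0,-0.3,0],
    [0,0,0,0],
  ],
)

```text
time: 21.2
tool_pos: [512.9, -241.9, 146.4]
tcp_rot: [-0.032, 1.57, 2.908]
contact_force: [-7.1, 2.2, 10.9]
grip_width: 50.0
```

Flat at TCP z ≈ 146.4, so the ledge is about 123.6 mm high. Ease off the pressure a little, then slide +x until it stops (about 19 mm expected).

>>> send_rows(
  moves=[
    [-0.9,0,0,0],
    [0,0,-2,0],
    [0,0,-2,0],
    [0,0,-2,0],
    [0,0,0,0],
  ],
)

```text
time: 21.82
tool_pos: [519.9, -243.4, 146.4]
tcp_rot: [-2.985, 1.57, -0.045]
contact_force: [-3.2, 0.6, 4.1]
grip_width: 49.7
```

>>> send_rows(
  moves=[
    [0,0,-2,0],
    [0,0,-2,0],
    [0,0,-2,0],
    [0,0,0,0],
  ],
)

```text
time: 22.32
tool_pos: [525.8, -244.7, 146.4]
tcp_rot: [3.012, 1.57, -0.331]
contact_force: [-1.5, -0.3, 2.8]
grip_width: 49.7
```

>>> send_rows(
  moves=[
    [0,0,-1.5,0],
    [0,0,-1,0],
    [0,0,0,0],
  ],
)

```text
time: 22.7
tool_pos: [528.0, -245.1, 146.4]
tcp_rot: [2.835, 1.57, -0.508]
contact_force: [-1.8, 0.9, 2.8]
grip_width: 49.8
```

>>> send_rows(
  moves=[
    [0,0,-1,0],
    [0,0,-1,0],
    [0,0,0,0],
  ],
)

```text
time: 23.08
tool_pos: [530.0, -245.5, 146.4]
tcp_rot: [2.837, 1.57, -0.506]
contact_force: [-2.9, 0.0, 2.3]
grip_width: 49.9
```

>>> send_rows(
  moves=[
    [0,0,-0.8,0],
    [0,0,-0.7,0],
    [0,0,0,0],
  ],
)

```text
time: 23.45
tool_pos: [531.4, -245.8, 146.4]
tcp_rot: [2.755, 1.571, -0.588]
contact_force: [-2.6, -0.1, 3.1]
grip_width: 50.1
```

>>> send_rows(
  moves=[
    [0,0,-0.7,0],
    [0,0,0,0],
  ],
)

```text
time: 23.7
tool_pos: [532.1, -245.9, 146.4]
tcp_rot: [2.765, 1.571, -0.579]
contact_force: [-2.2, 1.1, 2.1]
grip_width: 50.1
```

>>> send_rows(
  moves=[
    [0,0,-0.7,0],
    [0,0,-0.5,0],
    [0,0,0,0],
  ],
)

```text
time: 24.08
tool_pos: [533.3, -246.2, 146.4]
tcp_rot: [2.729, 1.571, -0.615]
contact_force: [-2.1, 1.0, 1.4]
grip_width: 49.7
```

>>> send_rows(
  moves=[
    [0,0,-0.6,0],
    [0,0,-0.4,0],
    [0,0,0,0],
  ],
)

```text
time: 24.45
tool_pos: [533.3, -246.2, 146.4]
tcp_rot: [-0.027, 1.569, 2.913]
contact_force: [-7.0, 0.7, 4.0]
grip_width: 49.5
```

>>> send_rows(
  moves=[
    [0,0,-0.5,0],
    [0,0,0,0],
  ],
)

```text
time: 24.7
tool_pos: [533.3, -246.2, 146.4]
tcp_rot: [-0.047, 1.568, 2.892]
contact_force: [-9.0, 1.8, 5.1]
grip_width: 49.7
```

The wall stop is felt: TCP stays at x 533.3 while the force grows to 9 N. Relax the push and open only partly, since the fingers sit between the side walls.

>>> send_rows(
  moves=[
    [0,0,0.9,0],
    [0,0,0,0],
  ],
)

```text
time: 24.95
tool_pos: [533.3, -246.2, 146.4]
tcp_rot: [-0.027, 1.57, 2.913]
contact_force: [-6.1, 1.7, 3.7]
grip_width: 50.2
```

>>> send_rows(
  hand=0.7,
  moves=[
    [0,0,0,0],
    [0,0,0,0],
    [0,0,0,0],
    [0,0,0,0],
  ],
)

```text
time: 25.45
tool_pos: [533.9, -246.3, 146.4]
tcp_rot: [2.783, 1.57, -0.561]
contact_force: [-0.3, -0.7, -0.0]
grip_width: 64.2
```

>>> send_rows(
  moves=[
    [-5,0,0,0],
    [-10,0,0,0],
    [-15,0,0,0],
    [-25,0,0,0],
    [-40,0,0,0],
    [-40,0,0,0],
    [-20,0,0,0],
    [0,0,0,0],
  ],
)

```text
time: 26.45
tool_pos: [534.3, -246.6, 304.1]
tcp_rot: [2.767, 1.566, -0.576]
contact_force: [0.5, 0.8, -0.4]
grip_width: 64.6
```

```bash
python3 - <<'E'
from h import *
o=get_obs();c=capture("wrist");np.savez("w8",K=c["K"],mount=c["mount"],p=o["tool_pos"],T=rot(o["tcp_rot"]));print(o["tool_pos"],o["contact_force"])
w=cv2.resize(c["image"][:,:,::-1],(440,330))
s=capture("side")["image"][115:180,265:365,::-1];s=cv2.resize(s,None,fx=4.4,fy=4.4,interpolation=cv2.INTER_CUBIC)
cv2.imwrite("pics/c8.png",cv2.vconcat([w[:310],s]))
E
```

```text
[ 534.31842521 -246.62808939  304.11614211] [ 0.54829766  0.78491082 -0.36529069]
```

View pics/c8.png

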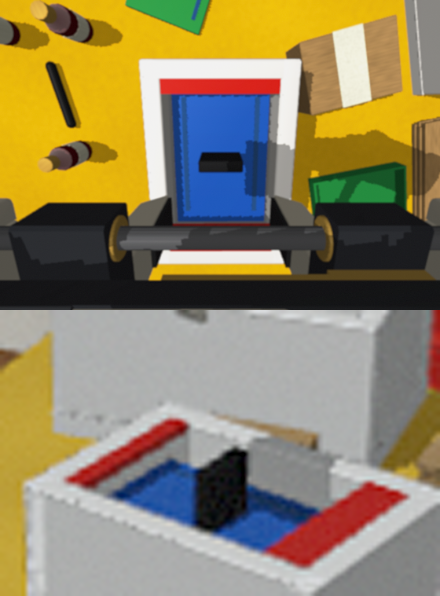

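```bash
python3 - <<'E'
from h import *
d=np.load("w8.npz");W=np.eye(4);W[:3,:3]=d["T"];W[:3,3]=d["p"];C=W@d["mount"];e=R.from_matrix(C[:3,:3]).as_euler('xyz')
t,th=np.array((520.05,-243.98)),-.1986;r=np.array([[np.cos(th),-np.sin(th)],[np.sin(th),np.cos(th)]])
f=lambda uv,z:((ray2z(np.array(uv)*560/440,z,d["K"],C[:3,3],e)[:,:2]-t)@r).round(1).tolist()
print("tab top",f([(221,156.5)],181.6),"narrow edge",f([(161,94.5),(280,94.5)],165),"wide",f([(220,224)],165))
E
```

```text
tab top [[23.4, 0.7]] narrow edge [[89.4, 66.1], [88.9, -64.2]] wide [[-67.3, 2.2]]
```

```bash
python3 - <<'E'
from h import *
d=np.load("w8.npz");W=np.eye(4);W[:3,:3]=d["T"];W[:3,3]=d["p"];C=W@d["mount"];e=R.from_matrix(C[:3,:3]).as_euler('xyz')
t,th=np.array((520.05,-243.98)),-.1986;r=np.array([[np.cos(th),-np.sin(th)],[np.sin(th),np.cos(th)]])
k=(d["K"],C[:3,3],e)
for px in(12,):
    for z in(8,58): print(z,(proj(boxw([(px+7,0,123.6+z),(px-7,0,123.6+z)],t,th),*k)*440/560).round(1).tolist())
print(get_obs()["time"],close_job())
E
```

```text
8 [[221.5, 151.2], [221.5, 161.7]]
58 [[221.6, 160.4], [221.7, 172.5]]
the job is handed in; nothing more can be done
26.55 None
```

The blue panel is lying flat in the box with both ends under the lips, stopped against the end wall under the narrow lip. I let go of it, backed the gripper clear, and handed the job in at 26.6 s. No verdict was reported.

- **Grasp:** I pinched the tab across its 50 mm width, not along x as the description suggests. The moves could not tilt the tool, so the panel had to pivot between the pads.
- **Tilt and feed:** I lightly pressed the far end on top of the narrow lip to tilt the panel about 13°, then lifted it and fed the near end under the wide lip.
- **Lowering:** I felt for the ledge, which came out at about 124 mm, and laid the far end down while still holding the panel.
- **Slide:** I slid it along the ledges until the wall stopped it, eased off the push, opened the fingers partway and lifted away. The wrist force on the way stayed at or below about 13 N.

**Last checks:**
- The predicted tab outline for a panel centre at x = 12, flat on the ledges, runs from row 151 to row 172.5 of the wrist picture. The tab seen there spans about 152 to 172, so they agree.
- One check first disagreed, putting the tab at x = 23. I had read the tab's upright face as its top, and the outline prediction explained the difference.
- The arm's own position when it stopped gave x ≈ 13.5, which is within the calibration error.
- After release, the wrist force was near zero. The other things seen in the last pictures look undisturbed, but I took no last top picture, so I did not check all of them.

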